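# Close up the tea-tin rack with its squeeze-latch divider

## Robot

A 6-joint arm with a two-finger parallel gripper is mounted at the origin on a cart in front of the work surface, level with it; the furniture and walls round the work are solid. World frame = base frame: x ahead of the robot, y to its left, z up, the work surface at z = 0. Lengths are in m, angles in rad, forces in N, time in s.
With the tool pointing down it reaches from about 0.35 to 0.775 m from the base axis. Payload 7.3 kg.
Tool frame: the origin (TCP) lies between the finger pads; the fingertips stand ahead of it and the grasp point (between the pads) lies 6 mm ahead of it (robot.tip_extent is the x of the fingertips in the tool frame, in m); x points along the fingers, z is the direction in which the jaws open and shut, and the axes are right-handed (so a half turn about x gives the same grasp; the last joint's range is limited). The gripper opens to 92 mm and grips with 3 to 60 N. Pads are 19 mm wide; open, the fingers measure 130 mm over their backs; the gripper's body (75 mm by 190 mm) begins 47 mm behind the grasp point.
Start: joints at [-1.487, 0.342, 1.524, -0, 1.275, -0.146], TCP at [0.12, -0.511, 0.216] pointing down, gripper open.
Joint ranges: [-2.53, 2.53], [-0.77, 2.02], [0.04, 2.7], [-1, 4.14], [0.28, 2.66], [-3.11, 3.11]. Speed limits (rad/s): [2.57, 2.57, 3.14, 3.14, 3.14, 3.14].

## Interface

Orientations are given as [roll, pitch, yaw] about the fixed x, y, z axes, in that order (R = Rz(yaw) Ry(pitch) Rx(roll)).
In Python, from cell import robot gives the robot as it stands. The module is installed in compiled form; this text tells all that it offers.
- The arm moves only by the shell command python3 -m creep 'ROWS' [FORCE]. ROWS is JSON, a list of rows, each an object with "translation": the shift along the tool's x, y, z in m, a list of three; "twist": the turn, a rotation vector about the tool's x, y, z in rad, a list of three; "hand": the opening in per cent of the stroke, from 0 (shut) to 100 (fully open). A call has 1 to 5 rows; each row is the pose to reach, as a shift and turn from the pose measured when the call began, along the tool's axes at that moment; what a row does not reach only later rows make up. A row lasts 1/10 s, in which the tool goes at most 50 mm and 8.59 degrees, less where a joint would pass 70% of its speed; a pose out of reach is approached as far as the arm can. A call with a gripper value outside its range is refused whole. The fingers move at their own pace and stop on an object; FORCE is the grip in N (left out, the last holds). Time passes only in rows, so rows that repeat a pose let the fingers close. It gives the time, the measured TCP pose, the force and the opening at its end, in the units of the state.
- robot.observe(): the state, without advancing time (a new reading comes with each control period).
- robot.read_camera(name): name is "side" or "top" or "wrist"; returns the picture (384x512x3 uint8, blue, green, red); there is no depth.
- robot.calibration(name): a dict with "intrinsics" (3x3 intrinsics, pixels), "cam_to_world" (4x4, takes a point from camera to world coordinates); the wrist camera has in their place "mount" (4x4, takes a point from camera to tool coordinates, whose origin is the TCP and whose axes are the tool frame's). Camera axes: x right, y up, looking along -z (the intrinsics and any distortion apply to the point x, -y, -z); pixel columns grow to the right and rows downward; lengths in m; the calibration is good to about 2 mm. A picture is of the moment at which its call begins: read the wrist's pose just before it. calibration takes no time and is no camera call.
- robot.hand_in(): hands the job in, once; it reports no verdict.
The state is a dict: "time": time; "qpos": joint angles; "qvel": joint speeds; "joint_efforts": joint torques, N m; "tool_pos": TCP position; "tool_rot": TCP orientation; "contact_force": force on the tool from outside, world axes, zero at the start; "torque": the same for the moment, N m; "opening": finger opening in m.
Only numpy, scipy, OpenCV 4.12 (cv2) and the standard library are available. Lean on these libraries where they do the work, as an engineer would, in place of code of your own. Each camera call takes 0.05 s, during which the arm holds its last target. There are 200 camera calls.

## Task

The three tea tins in the counter rack stand loose. Squeeze the release lever on the rack's divider and keep it squeezed while you slide the divider along to push the tins together against the spring plate at the other end, until that plate is pressed in by half its travel or a little more; then let go so that the latch drops between two rungs and the row stays held tight by the half-pressed spring. The tins must stay upright and uncrushed, and the other things on the counter stay where they are.

Things in the scene. Friction and masses are not known exactly. Their poses are not given: they have to be found in the camera images.
- tin_rack: fixed rack: wooden base 118 x 480 mm (x -72..+47, y -252..+228 mm) with a steel channel, 78 mm wide inside, walls 31 mm high; its polished floor is 8 mm above the counter. Origin: on the channel's centre line at counter height. x axis across the channel, away from the robot; y along it, to the robot's left. The divider stands at the +y end and closes towards -y, where the spring plate is
- spring_end (a point): point of the rack, mid-channel at y = -151 mm, 54 mm up. Near it an upright spring plate (72 wide, 98 mm high) faces the tins. It can be pressed in 35 mm towards -y; it pushes back 1.6 N when out, 0.4 N more per mm, 15.6 N when bottomed. Its end stop is clamped at a new place each time: the plate's face, when out, lies up to 29 mm either side of this point along y; the place is not reported
- ladder (a point): middle of the ladder strip outside the channel's near wall, x = -56, y = 45, z = 20 mm in the rack: 21 steel rungs, 3 mm thick, lie across it every 10 mm from y = -55 to +145 mm. The latch bar, also 3 mm thick, hangs on the lever's arm 57 mm ahead (-y) of the handle's middle and drops between two rungs when released; the row's spring then pushes the divider back up to 10 mm until it bears on a rung
- divider (a joint): how far the divider has been slid, in m: 0 = at the +y end, growing towards -y (to the tins and the spring plate), end at 0.172. Its handle is at rack y = 190 mm minus this; the fence that pushes the tins has its face 30 mm further towards -y. Sliding it drags about 0.8 N, each tin 0.2 to 0.5 N more. It slides only while the latch is lifted
- lever (a joint): angle of the release lever in rad: 0 = released, latch fully down between two rungs; 0.20 = squeezed home, latch lifted about 8 mm, clear of the rungs from about 0.09 on. About 0.04 to 0.08 with no hand on it means that the latch sits on top of a rung (push the divider 2 to 5 mm further to the tins, with up to 18 N, and it drops). Its spring returns it
- divider_grip (a point): middle of the divider's handle, 130 mm above the counter, axes as the rack's. Fixed wooden grip at y +5..+17 mm, 34 mm wide along x, 106 to 154 mm above the counter. The lever's paddle stands opposite, on the side of the tins: the handle is 53 mm thick along y when released (y -36..+17), 34 mm squeezed (-17..+17). The fence below is 103 mm high, the tins 97: keep fingertips above
- paddle (a point): middle of the outer face (the face towards the tins, -y) of the lever's steel paddle, 26 mm wide along x, 56 mm long; moves with the lever. Pressing it towards +y, towards the fixed grip, lifts the latch; this takes 6 N at first and about 12 N at the end (here). A pinch of 20 to 30 N between this face and the grip's far face holds it home
- tin_a: tea tin, upright cylinder with a slightly wider lid, 69 mm across the lid, 66 mm across the body, 89 mm tall, 0.13 to 0.23 kg; in the rack, nearest to the spring plate. Origin at the centre of its underside
- tin_b: tea tin like tin_a, the middle one of the three in the rack
- tin_c: tea tin like tin_a, the one in the rack nearest to the divider
- spare_tin: a fourth tea tin like the others, standing on the counter outside the rack; to be left alone
- teaspoon: teaspoon, 138 mm long, lying on the counter to the left of the rack; to be left alone
- cup_a: small espresso cup, 51 mm tall, on the serving tray at the left; to be left alone
- cup_b: second espresso cup like cup_a, on the serving tray at the left; to be left alone
- pepper_mill: wooden pepper mill, 58 mm across, 170 mm tall, at the back of the counter; to be left alone

How it is judged:
On the way:
1. the divider slides towards the tins with its lever held squeezed in the fingers (value of joint lever above 0.14 rad and contact force between the fingers and divider above 2 N and distance of divider_grip from where it was at the start of the episode above 0.03 m), for 0.2 s.
At the end, for the whole second after the job is handed in: lever released, latch fully down between two rungs (below 0.03 rad), divider at rest; the three tins upright (0.1 rad) on the channel floor and pressed together: 2.3 to 13 N between divider and nearest tin (spring plate roughly half in), over 1.5 N between tins (value of joint lever below 0.03 rad and velocity of joint divider between -0.005 and 0.005 m/s and contact force between divider and tin_c between 2.3 and 13 N and contact force between tin_b and tin_c above 1.5 N and contact force between tin_a and tin_b above 1.5 N and angle between each of tin_a, tin_b, tin_c's own z axis and vertical below 0.1 rad and z of each of tin_a, tin_b, tin_c in the frame of tin_rack below 0.013 m and linear speed of tin_b below 0.01 m/s); the robot touches nothing.
It fails at once if a tin in the rack is tipped over (angle between any of tin_a, tin_b, tin_c's own z axis and vertical above 0.4 rad).
It fails at once if the tins are crushed: more than 25 N between divider and tin (contact force between divider and tin_c above 25 N).
It fails at once if a thing beside the rack is moved by more than 20 mm (distance of any of spare_tin, teaspoon, cup_a, cup_b, pepper_mill from where it was at the start of the episode above 0.02 m).
It also fails if it takes over 42 s, if anything falls off the work surface, if the arm or the gripper's body presses on something with over 40 N, if the wrist force passes 120 N, or if a joint passes its speed limit or range.

## Working session

There is one attempt and no reset: what is moved stays moved. The work goes in short steps, Python scripts to look and compute and a shell command to move; the robot and the scene stay as the last step left them, time stands still between calls to the robot, and variables do not carry over. Pictures are saved under pics/ and viewed, about 8 in all and at most 12, crops included, and the job is handed in when it is done.

```bash
mkdir -p pics; cat > h.py <<'E'
from cell import robot
import numpy as np, cv2
def ray(name,u,v):
    c=robot.calibration(name);K=np.array(c["intrinsics"])
    d=np.linalg.inv(K)@[u,v,1];d=d*[1,-1,-1]
    if "mount" in c:
        from scipy.spatial.transform import Rotation as R
        s=robot.observe();T=np.eye(4);T[:3,:3]=R.from_euler("xyz",s["tool_rot"]).as_matrix();T[:3,3]=s["tool_pos"]
        M=T@np.array(c["mount"])
    else: M=np.array(c["cam_to_world"])
    return M[:3,3],M[:3,:3]@d
def onz(name,u,v,z):
    o,d=ray(name,u,v);return o+d*(z-o[2])/d[2]
E
python3 - <<'E'
from h import *
print(robot.observe(), robot.tip_extent)
for n in("top","side"):
    im=robot.read_camera(n);cv2.imwrite(f"pics/{n}0.png",im);print(n,robot.calibration(n))
E
```

```text
{'time': 0.0, 'qpos': array([-1.48701723e+00,  3.42721766e-01,  1.52503769e+00, -2.96793353e-06,
        1.27536949e+00, -1.46004597e-01]), 'qvel': array([ 0.0005584 ,  0.00089187, -0.00057209, -0.00085418, -0.00037196,
        0.00029798]), 'joint_efforts': array([ 6.48721107e-04, -4.31244063e+01, -2.44215757e+01,  7.18913111e-02,
        5.58936386e-02, -1.33045824e-04]), 'tool_pos': array([ 0.11956013, -0.51076889,  0.21533825]), 'tool_rot': array([2.99743537, 1.56926002, 1.6564236 ]), 'contact_force': array([-0.43177422, -0.46510357,  0.44166755]), 'torque': array([-0.00591786,  0.05899072,  0.05588809]), 'opening': 0.09231505738992557} 0.025
top {'intrinsics': array([[358.00566362,   0.        , 259.49428231],
       [  0.        , 358.00566362, 194.390561  ],
       [  0.        ,   0.        ,   1.        ]]), 'cam_to_world': array([[-0.00336272,  0.99330493, -0.11547296,  0.42509195],
       [-0.99995443, -0.0023083 ,  0.00926386, -0.146391  ],
       [ 0.00893529,  0.11549885,  0.99326742,  1.15030421],
       [ 0.        ,  0.        ,  0.        ,  1.        ]])}
side {'intrinsics': array([[375.34990734,   0.        , 251.60488889],
       [  0.        , 375.34990734, 197.97388115],
       [  0.        ,   0.        ,   1.        ]]), 'cam_to_world': array([[ 0.95861195,  0.13935358, -0.24828153,  0.21248873],
       [-0.28375448,  0.39600351, -0.87330671, -1.30212308],
       [-0.02337806,  0.90761324,  0.4191559 ,  0.65736686],
       [ 0.        ,  0.        ,  0.        ,  1.        ]])}
```

View pics/top0.png

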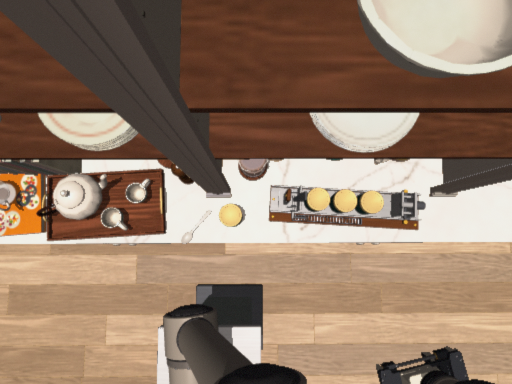

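View pics/side0.png

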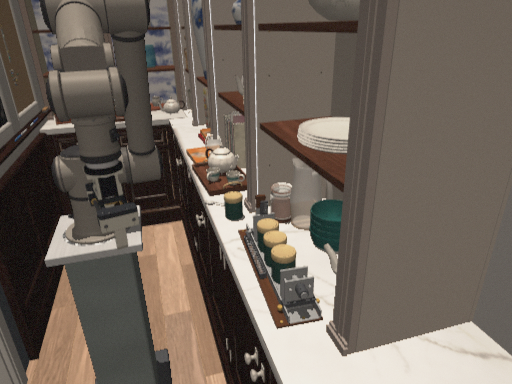

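The top picture shows the rack at px 270–419, rows 185–228, with the divider at its left end, three yellow lids at about (318,200), (345,201) and (371,203), and the spring plate near 405. The spare tin is at (231,215). The side picture shows the rack in the foreground, with shelves above and behind it.

```bash
python3 - <<'E'
from h import *
im=cv2.imread("pics/top0.png")
hsv=cv2.cvtColor(im,cv2.COLOR_BGR2HSV)
m=cv2.inRange(hsv,(18,70,120),(35,255,255))
n,_,st,ce=cv2.connectedComponentsWithStats(m)
L=[]
for i in range(1,n):
    if st[i][4]>150:
        p=onz("top",*ce[i],0.097 if ce[i][0]>260 else .089);print(ce[i],st[i],p.round(4));L.append(p)
for u,v in((270,221),(419,229),(419,192),(270,185)): print(u,v,onz("top",u,v,.01).round(4))
c=im[150:245,255:435];a=cv2.resize(c,None,fx=4.4,fy=4.4,interpolation=cv2.INTER_CUBIC)
cv2.imwrite("pics/c1.png",a)
E
```

```text
[317.96208531 198.61611374] [307 188  23  23 422] [ 0.5345 -0.3294  0.097 ]
[345.0990566  200.23820755] [334 189  23  23 424] [ 0.5295 -0.4098  0.097 ]
[371.74346793 201.56769596] [360 191  24  23 421] [ 0.5254 -0.4888  0.097 ]
[230.16826923 214.69230769] [219 204  23  23 416] [ 0.4881 -0.0692  0.089 ]
270 221 [ 0.4724 -0.1902  0.01  ]
419 229 [ 0.4456 -0.6645  0.01  ]
419 192 [ 0.5642 -0.671   0.01  ]
270 185 [ 0.588  -0.1909  0.01  ]
```

View pics/c1.png

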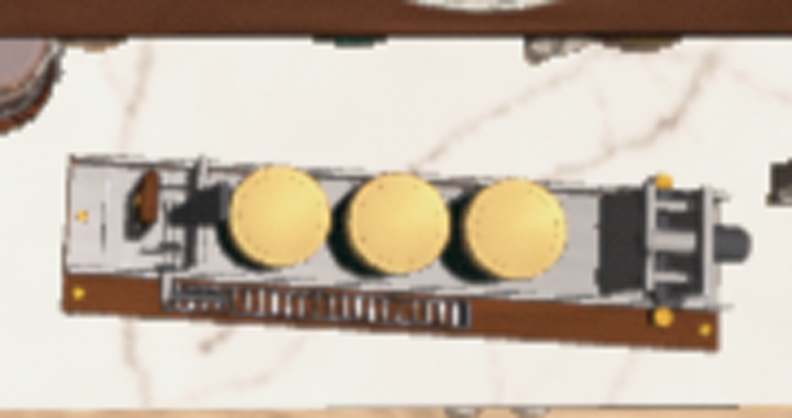

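```bash
cat >> h.py <<'E'
from scipy.spatial.transform import Rotation as R
Y=-0.0565; O=np.array([.5307,-.4177,0]); RR=R.from_euler("z",Y).as_matrix()
def loc(p): return RR.T@(np.array(p)-O)
def goal(l,s=None):
    s=s or robot.observe();A=R.from_euler("xyz",s["tool_rot"]).as_matrix()
    p=O+RR@np.array(l)
    best=None
    for sg in(1,-1):
        z=sg*RR[:,1];x=np.array([0,0,-1.]);G=np.c_[x,np.cross(z,x),z]
        tw=R.from_matrix(A.T@G).as_rotvec()
        if best is None or np.linalg.norm(tw)<np.linalg.norm(best):best=tw
    print("t",round(s["time"],2),"loc",loc(s["tool_pos"]).round(4),"move",(A.T@(p-s["tool_pos"])).round(4),"twist",best.round(4),"toolz.rackY",(RR.T@A[:,2]).round(2),"open",round(s["opening"],4),"F",(RR.T@s["contact_force"]).round(1))
E
python3 - <<'E'
from h import *
goal([0,.182,.215])
for u,v,z in((288.6,194.3,.154),(300.5,196.6,.15),(391.4,202.3,.1),(404,203,.1)): print(loc(onz("top",u,v,z)).round(4))
for z in(.2,.3,.4,.5): print(z,onz("top",300,158,z).round(3))
E
```

```text
t 0.1 loc [-0.4052 -0.1162  0.2154] move [ 0.0008  0.4729 -0.1716] twist [ 0.2863 -0.0014 -0.    ] toolz.rackY [ 0.28 -0.96 -0.  ] open 0.0919 F [-0.4 -0.  -0.3]
[1.000e-04 1.807e-01 1.540e-01]
[-0.0041  0.1466  0.15  ]
[-0.0007 -0.1286  0.1   ]
[-0.0008 -0.1659  0.1   ]
0.2 [ 0.634 -0.265  0.2  ]
0.3 [ 0.612 -0.253  0.3  ]
0.4 [ 0.59 -0.24  0.4 ]
0.5 [ 0.568 -0.228  0.5  ]
```

```bash
python3 -m creep '[{"translation":[0,0.045,-0.015],"twist":[0.06,0,0],"hand":100},{"translation":[0,0.09,-0.03],"twist":[0.12,0,0],"hand":100},{"translation":[0,0.135,-0.046],"twist":[0.18,0,0],"hand":100},{"translation":[0,0.18,-0.062],"twist":[0.24,0,0],"hand":100},{"translation":[0,0.225,-0.078],"twist":[0.285,0,0],"hand":100}]' 25; python3 -c "
from h import *
goal([0,.165,.215])"
```

```text
time: 0.6
tool_pos: [0.3221, -0.3822, 0.2153]
tool_rot: [-2.858, 1.569, 1.796]
contact_force: [0.5, -0.6, -0.2]
opening: 0.0918
t 0.6 loc [-0.2103  0.0236  0.2153] move [ 0.0005  0.2101 -0.1416] twist [-0.0014 -0.0018  0.0005] toolz.rackY [-0. -1. -0.] open 0.0918 F [ 0.6 -0.6 -0.2]
```

```bash
python3 -m creep '[{"translation":[0,0.04,-0.028],"twist":[0,0,0],"hand":100},{"translation":[0,0.08,-0.056],"twist":[0,0,0],"hand":100},{"translation":[0,0.12,-0.084],"twist":[0,0,0],"hand":100},{"translation":[0,0.16,-0.112],"twist":[0,0,0],"hand":100},{"translation":[0,0.19,-0.141],"twist":[0,0,0],"hand":100}]'; python3 -m creep '[{"translation":[0,0.02,0],"twist":[0,0,0],"hand":100},{"translation":[0,0.02,0],"twist":[0,0,0],"hand":100}]'; python3 -c "
from h import *
goal([0,.165,.215])
cv2.imwrite('pics/w1.png',robot.read_camera('wrist'));print(robot.calibration('wrist'))
cv2.imwrite('pics/s1.png',cv2.resize(robot.read_camera('side')[150:350,180:380],None,fx=3,fy=3))"
```

```text
time: 1.1
tool_pos: [0.5219, -0.2509, 0.2149]
tool_rot: [-2.796, 1.569, 1.859]
contact_force: [0.4, -0.9, 0.6]
opening: 0.0918
time: 1.3
tool_pos: [0.5439, -0.2506, 0.2139]
tool_rot: [-2.748, 1.568, 1.911]
contact_force: [-0.6, 0.2, 0.0]
opening: 0.0917
t 1.3 loc [0.0037 0.1676 0.2139] move [-0.0011 -0.0037  0.0026] twist [ 0.0026 -0.0026  0.0011] toolz.rackY [ 0. -1. -0.] open 0.0917 F [-0.6  0.2  0. ]
{'intrinsics': array([[312.85008758,   0.        , 256.23852   ],
       [  0.        , 312.85008758, 195.73605621],
       [  0.        ,   0.        ,   1.        ]]), 'mount': array([[ 2.93774855e-04,  2.90899688e-01, -9.56753513e-01,
        -1.68110915e-01],
       [-7.73856100e-04,  9.56753334e-01,  2.90899395e-01,
         7.94236371e-02],
       [ 9.99999657e-01,  6.54930615e-04,  5.06184570e-04,
         9.43893305e-04],
       [ 0.00000000e+00,  0.00000000e+00,  0.00000000e+00,
         1.00000000e+00]])}
```

View pics/w1.png

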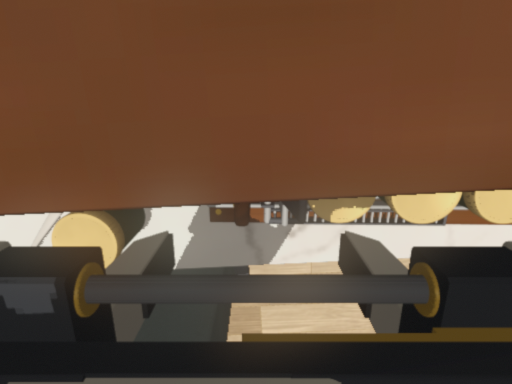

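View pics/s1.png

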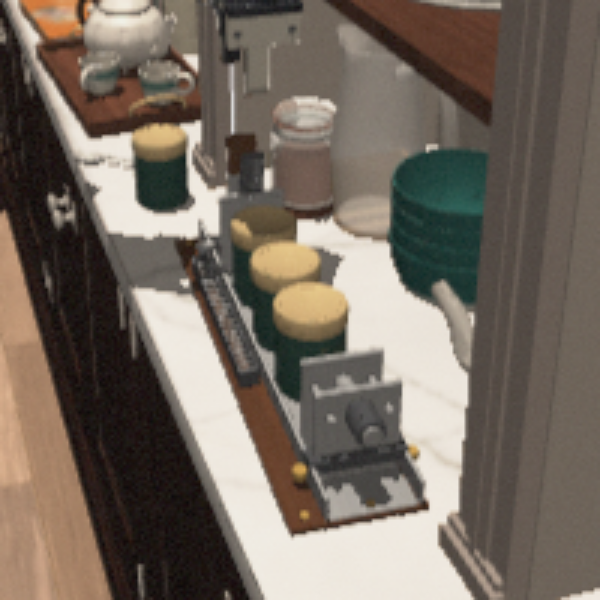

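The wrist picture shows the shelf board filling the upper half (edge at row ~200) with the handle partly hidden at about (245,210). The side crop shows the gripper above the divider's brown grip, and the shelf edge behind it. The next step is to find the shelf's height.

```bash
python3 - <<'E'
from h import *
print(robot.observe()["qpos"].round(3))
o,d=ray("wrist",256,200);o2,d2=ray("top",300,158)
# shelf edge along world y: solve in xz
A=np.array([[d[0],-d2[0]],[d[2],-d2[2]]]);t=np.linalg.solve(A,[o2[0]-o[0],o2[2]-o[2]])
print("cam",o.round(3),"edge",(o+t[0]*d).round(3),(o2+t[1]*d2).round(3))
E
```

```text
[-5.640e-01  4.790e-01  1.315e+00  1.000e-03  1.351e+00  1.063e+00]
cam [ 0.621 -0.258  0.382] edge [ 0.605 -0.257  0.333] [ 0.605 -0.249  0.333]
```

The shelf edge is at x≈0.605, z≈0.333. The wrist camera sits on that side, so it would meet the shelf on the way down. I'll back off and turn the gripper half a turn, which gives the same grasp with the camera towards the robot.

```bash

python3 -m creep '[{"translation":[0,-0.05,0],"twist":[0,0,0],"hand":100},{"translation":[0,-0.1,0],"twist":[0,0,0],"hand":100},{"translation":[0,-0.12,0],"twist":[-0.14,0,0],"hand":100},{"translation":[0,-0.12,0],"twist":[-0.28,0,0],"hand":100},{"translation":[0,-0.12,0],"twist":[-0.42,0,0],"hand":100}]'
for i in 1 2 3; do python3 -m creep '[{"translation":[0,0,0],"twist":[-0.15,0,0],"hand":100},{"translation":[0,0,0],"twist":[-0.3,0,0],"hand":100},{"translation":[0,0,0],"twist":[-0.45,0,0],"hand":100},{"translation":[0,0,0],"twist":[-0.6,0,0],"hand":100},{"translation":[0,0,0],"twist":[-0.74,0,0],"hand":100}]' >/dev/null; done
python3 -c "
from h import *
goal([0,.165,.215]);print(robot.observe()['qpos'].round(2))"
```

```text
time: 1.9
tool_pos: [0.4195, -0.2456, 0.2149]
tool_rot: [-2.739, 1.568, 2.34]
contact_force: [-0.1, -0.2, -0.4]
opening: 0.0921
t 3.4 loc [-0.125   0.1639  0.2151] move [-0.0003 -0.11    0.0594] twist [-0.4864  0.0013 -0.0041] toolz.rackY [0.47 0.88 0.  ] open 0.0918 F [0.3 0.2 1.6]
[-0.7   0.27  1.63 -0.    1.25 -1.72]
```

```bash

python3 -m creep '[{"translation":[0,0,0],"twist":[-0.14,0,0],"hand":100},{"translation":[0,0,0],"twist":[-0.28,0,0],"hand":100},{"translation":[0,0,0],"twist":[-0.42,0,0],"hand":100},{"translation":[0,-0.04,0.02],"twist":[-0.486,0,0],"hand":100},{"translation":[0,-0.07,0.04],"twist":[-0.486,0,0],"hand":100}]'
python3 -m creep '[{"translation":[0,0,0],"twist":[0,0,0],"hand":100}]' >/dev/null
python3 -c "
from h import *
goal([0,.165,.215])
cv2.imwrite('pics/w2.png',robot.read_camera('wrist'))"
```

```text
time: 3.9
tool_pos: [0.4954, -0.2503, 0.2153]
tool_rot: [1.09, 1.567, 2.603]
contact_force: [0.3, -0.8, 0.2]
opening: 0.0917
t 4.0 loc [-0.0429  0.1648  0.2148] move [-0.0003 -0.0429  0.0003] twist [-0.0021  0.0018 -0.0023] toolz.rackY [0. 1. 0.] open 0.0919 F [-1.   0.2 -0.2]
```

View pics/w2.png

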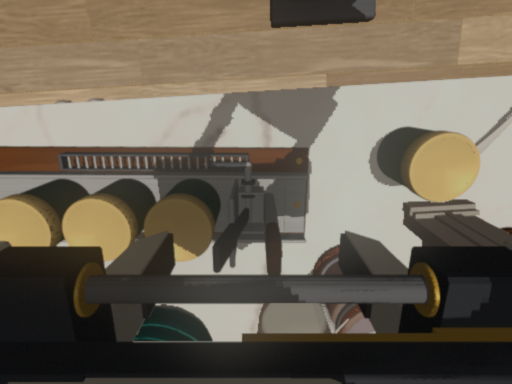

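The view is clear now: the brown grip spans cols ~267–282 (top at about row 265), the paddle is at cols ~215–240, and tin_c's lid is left of it at (180,226).

```bash
python3 - <<'E'
from h import *
for u,v,z in((275,270,.154),(267,268,.154),(284,268,.154),(218,265,.158),(180,226,.097),(102,226,.097)): print(u,v,loc(onz("wrist",u,v,z)).round(4))
im=cv2.imread("pics/w2.png")[150:290,170:330]
cv2.imwrite("pics/c2.png",cv2.resize(im,None,fx=4,fy=4,interpolation=cv2.INTER_CUBIC))
E
```

```text
275 270 [0.0103 0.179  0.154 ]
267 268 [0.0084 0.1724 0.154 ]
284 268 [0.0085 0.1864 0.154 ]
218 265 [0.0033 0.1328 0.158 ]
180 226 [-0.0057  0.0888  0.097 ]
102 226 [-0.006   0.0122  0.097 ]
```

View pics/c2.png

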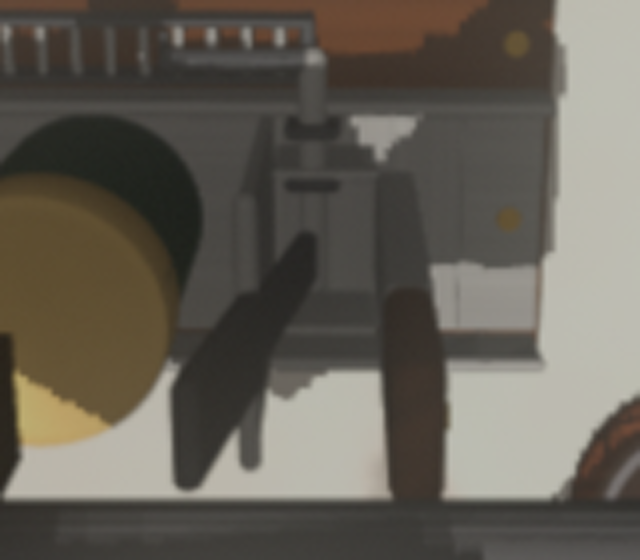

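```bash

python3 -m creep '[{"translation":[0,-0.042,0],"twist":[0,0,0],"hand":100},{"translation":[0.03,-0.042,0],"twist":[0,0,0],"hand":100},{"translation":[0.06,-0.042,0],"twist":[0,0,0],"hand":100},{"translation":[0.079,-0.042,0.001],"twist":[0,0,0],"hand":100},{"translation":[0.079,-0.042,0.001],"twist":[0,0,0],"hand":100}]'
python3 -c "
from h import *
goal([-.001,.166,.136])
cv2.imwrite('pics/w3.png',robot.read_camera('wrist'))
cv2.imwrite('pics/s3.png',cv2.resize(robot.read_camera('side')[150:350,180:380],None,fx=3,fy=3))"
```

```text
time: 4.55
tool_pos: [0.5336, -0.2517, 0.1331]
tool_rot: [1.13, 1.559, 2.64]
contact_force: [-0.2, 0.6, -0.3]
opening: 0.0917
t 4.55 loc [-0.0065  0.1659  0.1331] move [-0.003  -0.0054  0.0001] twist [-0.0038  0.0048 -0.0102] toolz.rackY [0. 1. 0.] open 0.0917 F [-0.3  0.6 -0.3]
```

View pics/w3.png

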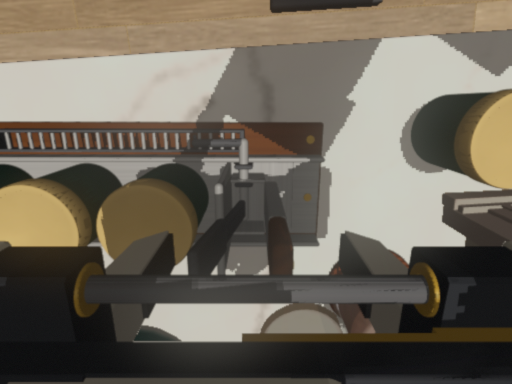

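The handle (grip at col 280, paddle at ~225) sits between the two fingers. I'll close with 25 N.

```bash

python3 -m creep '[{"translation":[-0.003,-0.005,0],"twist":[0,0.005,-0.01],"hand":70},{"translation":[-0.003,-0.005,0],"twist":[0,0.005,-0.01],"hand":50},{"translation":[-0.003,-0.005,0],"twist":[0,0.005,-0.01],"hand":0},{"translation":[-0.003,-0.005,0.001],"twist":[0,0.005,-0.01],"hand":0},{"translation":[-0.003,-0.005,0.001],"twist":[0,0.005,-0.01],"hand":0}]' 26
python3 -m creep '[{"translation":[0,0,0],"twist":[0,0,0],"hand":0},{"translation":[0,0,0],"twist":[0,0,0],"hand":0}]'
python3 -c "
from h import *
goal([-.001,.166,.136])"
```

```text
time: 5.15
tool_pos: [0.5417, -0.254, 0.1409]
tool_rot: [-2.288, 1.56, -0.777]
contact_force: [-0.2, -5.9, 2.5]
opening: 0.0566
time: 5.35
tool_pos: [0.5418, -0.2538, 0.1413]
tool_rot: [-2.245, 1.559, -0.734]
contact_force: [-0.9, 1.7, 2.8]
opening: 0.0402
t 5.35 loc [0.0018 0.1643 0.1413] move [0.0052 0.0029 0.0018] twist [-0.0036 -0.0072  0.0089] toolz.rackY [ 0.    1.   -0.01] open 0.0402 F [-1.   1.6  2.8]
```

```bash

python3 -m creep '[{"translation":[0.002,0,0],"twist":[0,0,0],"hand":0},{"translation":[0.004,0.002,0],"twist":[0,-0.005,0.009],"hand":0},{"translation":[0.004,0.002,0],"twist":[0,-0.005,0.009],"hand":0}]'
python3 -c "
from h import *
goal([-.001,.166,.136])"
```

```text
time: 5.65
tool_pos: [0.5419, -0.2546, 0.1407]
tool_rot: [-2.249, 1.563, -0.738]
contact_force: [-0.2, 1.1, 16.1]
opening: 0.0327
t 5.65 loc [0.002  0.1635 0.1407] move [0.0046 0.0031 0.0025] twist [-0.0033 -0.0051  0.0064] toolz.rackY [ 0.    1.   -0.01] open 0.0327 F [-0.2  1.1 16.1]
```

Squeezed: the opening is 33 mm against the expected 34. Now I'll slide towards −y (tool −z), watching the force.

```bash

python3 -m creep '[{"translation":[0,0,0],"twist":[0,0,0],"hand":0},{"translation":[0,0,-0.008],"twist":[0,0,0],"hand":0},{"translation":[0,0,-0.016],"twist":[0,0,0],"hand":0},{"translation":[0,0,-0.024],"twist":[0,0,0],"hand":0},{"translation":[0,0,-0.032],"twist":[0,0,0],"hand":0}]'
python3 -c "
from h import *
goal([.001,.075,.139])"
```

```text
time: 6.15
tool_pos: [0.5399, -0.2872, 0.1408]
tool_rot: [-2.227, 1.563, -0.716]
contact_force: [-0.3, 2.5, 4.1]
opening: 0.0324
t 6.15 loc [0.0018 0.1308 0.1408] move [ 0.0021  0.0006 -0.0558] twist [-0.0036 -0.0048  0.0062] toolz.rackY [ 0.  1. -0.] open 0.0324 F [-0.5  2.5  4.1]
```

```bash

python3 -m creep '[{"translation":[0,0,-0.008],"twist":[0,0,0],"hand":0},{"translation":[0,0,-0.016],"twist":[0,0,0],"hand":0},{"translation":[0,0,-0.024],"twist":[0,0,0],"hand":0},{"translation":[0,0,-0.03],"twist":[0,0,0],"hand":0},{"translation":[0,0,-0.03],"twist":[0,0,0],"hand":0}]'
python3 -c "
from h import *
goal([.001,.075,.139])
cv2.imwrite('pics/t4.png',cv2.resize(robot.read_camera('top')[165:245,265:435],None,fx=4.5,fy=4.5,interpolation=cv2.INTER_CUBIC))
goal([.001,.075,.139])"
```

```text
time: 6.65
tool_pos: [0.5379, -0.3187, 0.1409]
tool_rot: [-2.332, 1.562, -0.822]
contact_force: [-0.5, -1.9, 1.4]
opening: 0.0324
t 6.65 loc [0.0016 0.0993 0.1409] move [ 0.002   0.0005 -0.0243] twist [-0.0045 -0.006   0.0063] toolz.rackY [ 0.    1.   -0.01] open 0.0324 F [-0.4 -1.9  1.4]
t 6.7 loc [0.0016 0.0997 0.1408] move [ 0.002   0.0005 -0.0247] twist [-0.0043 -0.0059  0.0062] toolz.rackY [ 0.    1.   -0.01] open 0.0327 F [-0.6 -1.   2.4]
```

View pics/t4.png

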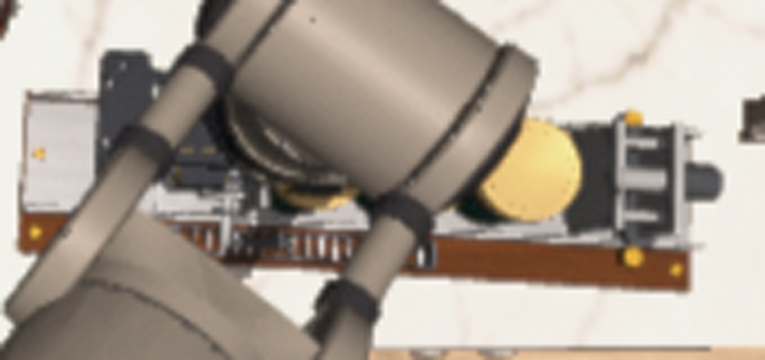

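The row is gathered: tin_a's right edge is at crop col 580 and the plate is at ~617, so contact should come ~23 mm further on. I'll continue with force checks.

```bash

python3 -m creep '[{"translation":[0,0,-0.007],"twist":[0,0,0],"hand":0},{"translation":[0,0,-0.013],"twist":[0,0,0],"hand":0},{"translation":[0,0,-0.018],"twist":[0,0,0],"hand":0},{"translation":[0,0,-0.018],"twist":[0,0,0],"hand":0}]'
for i in 1 2 3; do python3 -m creep '[{"translation":[0,0,-0.003],"twist":[0,0,0],"hand":0},{"translation":[0,0,-0.005],"twist":[0,0,0],"hand":0},{"translation":[0,0,-0.005],"twist":[0,0,0],"hand":0},{"translation":[0,0,-0.005],"twist":[0,0,0],"hand":0}]' >/dev/null
python3 -c "
from h import *
goal([.001,.055,.139])"; done
```

```text
time: 7.1
tool_pos: [0.5367, -0.3374, 0.1409]
tool_rot: [-2.395, 1.561, -0.885]
contact_force: [-2.2, -0.5, 2.7]
opening: 0.0327
t 7.5 loc [0.0015 0.0756 0.1409] move [ 0.002   0.0004 -0.0206] twist [-0.0048 -0.007   0.0063] toolz.rackY [ 0.    1.   -0.01] open 0.0328 F [-0.6  2.7  3.4]
t 7.9 loc [0.0014 0.0711 0.1408] move [ 0.0019  0.0003 -0.0161] twist [-0.0046 -0.0061  0.006 ] toolz.rackY [ 0.    1.   -0.01] open 0.0327 F [-1.5  4.7  3.9]
t 8.3 loc [0.0014 0.0669 0.1408] move [ 0.0019  0.0003 -0.0119] twist [-0.0043 -0.0048  0.0056] toolz.rackY [ 0.  1. -0.] open 0.0327 F [-1.2  5.7  2.4]
```

```bash

for i in 1 2; do python3 -m creep '[{"translation":[0,0,-0.003],"twist":[0,0,0],"hand":0},{"translation":[0,0,-0.006],"twist":[0,0,0],"hand":0},{"translation":[0,0,-0.006],"twist":[0,0,0],"hand":0},{"translation":[0,0,-0.006],"twist":[0,0,0],"hand":0}]' >/dev/null
python3 -c "
from h import *
goal([.001,.055,.139])"; done
python3 -c "
from h import *
cv2.imwrite('pics/w5.png',robot.read_camera('wrist'))
cv2.imwrite('pics/t5.png',cv2.resize(robot.read_camera('top')[165:245,265:435],None,fx=4.5,fy=4.5,interpolation=cv2.INTER_CUBIC))"

```

```text
t 8.7 loc [0.0013 0.0622 0.1409] move [ 0.0019  0.0003 -0.0072] twist [-0.0038 -0.0029  0.0052] toolz.rackY [ 0.  1. -0.] open 0.033 F [-0.7  6.8  3.9]
t 9.1 loc [0.0013 0.0579 0.1409] move [ 0.0019  0.0003 -0.0029] twist [-0.0031 -0.0001  0.0045] toolz.rackY [ 0.  1. -0.] open 0.0326 F [-1.7  8.7  5.5]
```

View pics/w5.png

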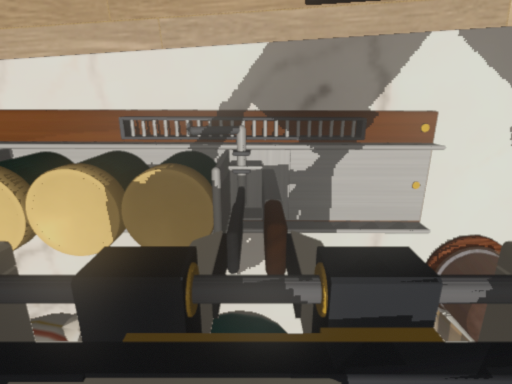

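View pics/t5.png

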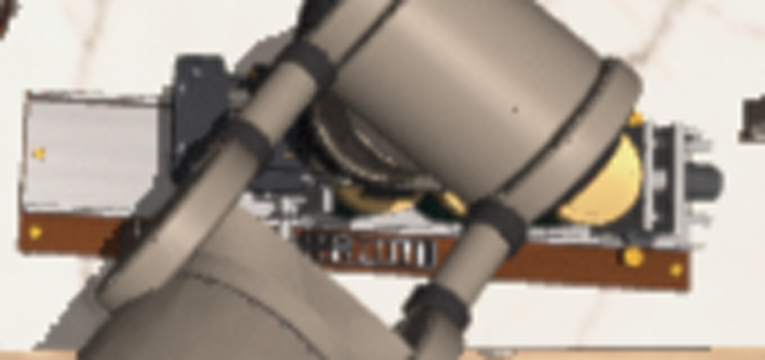

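The top crop shows the plate moved in from col 617 to 641, about 16 mm, and the 8.7 N reading agrees. In the wrist picture the handle is pinched and the ladder is visible along row ~128 (cols 122–363). I'll calibrate the rung phase from that.

```bash
python3 - <<'E'
from h import *
from scipy.signal import find_peaks
g=cv2.cvtColor(cv2.imread("pics/w5.png"),cv2.COLOR_BGR2GRAY).astype(float)
for z in (.02,.022):
  for r in(127,130):
    p=g[r-1:r+2,118:368].mean(0);pk,_=find_peaks(p,prominence=15)
    L=np.array([loc(onz("wrist",118+k,r,z))*1000 for k in pk]);print(z,r,L[:,0].mean().round(1),L[:,1].round(1))
print(loc(onz("wrist",122,128,.02)),loc(onz("wrist",363,128,.02)))
goal([0,.055,.139])
E
```

```text
0.02 127 -53.5 [-55.1 -45.2 -35.2 -25.3 -15.3  -6.3   4.6  43.4  55.2  65.1  75.1  85.
  95.  104.9 114.9 124.8 134.7 144.7]
0.02 130 -50.9 [-55.4 -45.5 -35.5 -25.5 -15.5  -5.6   0.8  43.4  55.2  65.1  75.1  84.2
  95.1 105.  115.  125.  135.  144.9]
0.022 127 -53.7 [-54.3 -44.5 -34.6 -24.7 -14.8  -5.9   4.9  43.5  55.2  65.1  74.9  84.8
  94.7 104.6 114.5 124.3 134.2 144.1]
0.022 130 -51.1 [-54.7 -44.7 -34.8 -24.9 -15.   -5.1   1.2  43.5  55.2  65.1  75.   84.
  94.8 104.7 114.6 124.5 134.4 144.3]
[-0.05308098 -0.06426327  0.02      ] [-0.05223226  0.15382262  0.02      ]
t 9.2 loc [0.0013 0.0579 0.1408] move [ 0.0018  0.0013 -0.0029] twist [-0.0031 -0.0001  0.0045] toolz.rackY [ 0.  1. -0.] open 0.0322 F [-1.2  8.8  5.1]
```

The rungs read at 5 mod 10 mm to within 0.5 mm, so the rack frame is good. The window for the latch to drop is handle y 55–59 mm. I'll go to ~57 and open, holding the grip-side finger in place.

```bash

python3 -m creep '[{"translation":[0,0,-0.0025],"twist":[0,0,0],"hand":0},{"translation":[0,0,-0.0025],"twist":[0,0,0],"hand":0},{"translation":[0,0,-0.004],"twist":[0,0,0],"hand":39},{"translation":[0,0,-0.0065],"twist":[0,0,0],"hand":44},{"translation":[0,0,-0.0085],"twist":[0,0,0],"hand":48}]'
python3 -c "
from h import *
goal([0,.057,.139])"
```

```text
time: 9.7
tool_pos: [0.5349, -0.3658, 0.1404]
tool_rot: [-0.628, 1.565, 0.884]
contact_force: [0.2, 12.3, 4.8]
opening: 0.0428
t 9.7 loc [0.0013 0.052  0.1404] move [0.0015 0.0013 0.005 ] twist [-0.0024  0.0046  0.0034] toolz.rackY [0. 1. 0.] open 0.0428 F [-0.5 12.3  4.8]
```

```bash

python3 -m creep '[{"translation":[0,0,-0.003],"twist":[0,0,0],"hand":50},{"translation":[0,0,-0.005],"twist":[0,0,0],"hand":54},{"translation":[0,0,-0.007],"twist":[0,0,0],"hand":58},{"translation":[0,0,-0.009],"twist":[0,0,0],"hand":62},{"translation":[0,0,-0.009],"twist":[0,0,0],"hand":62}]'
python3 -c "
from h import *
goal([0,.048,.139])"
```

```text
time: 10.2
tool_pos: [0.5345, -0.3728, 0.1403]
tool_rot: [-0.314, 1.562, 1.198]
contact_force: [-0.3, 9.0, 5.7]
opening: 0.0569
t 10.2 loc [0.0013 0.045  0.1403] move [0.0013 0.0013 0.003 ] twist [-0.0018  0.0083  0.0027] toolz.rackY [0.   1.   0.01] open 0.0569 F [-0.8  8.9  5.7]
```

```bash

python3 -m creep '[{"translation":[0,0,0.001],"twist":[0,0,0],"hand":62},{"translation":[0,0,0.003],"twist":[0,0,0],"hand":66},{"translation":[0,0,0.003],"twist":[0,0,0],"hand":68},{"translation":[0,0,0.003],"twist":[0,0,0],"hand":70}]'
python3 -c "
from h import *
goal([0,.048,.139])
cv2.imwrite('pics/w6.png',cv2.resize(robot.read_camera('wrist')[90:290,100:370],None,fx=2.9,fy=2.9,interpolation=cv2.INTER_CUBIC))"
```

```text
time: 10.6
tool_pos: [0.5346, -0.3705, 0.1401]
tool_rot: [-0.349, 1.563, 1.164]
contact_force: [0.1, -0.2, 0.6]
opening: 0.0634
t 10.6 loc [0.0013 0.0473 0.1401] move [0.0011 0.0013 0.0007] twist [-0.002   0.0073  0.0027] toolz.rackY [0.   1.   0.01] open 0.0634 F [ 0.1 -0.2  0.6]
```

View pics/w6.png

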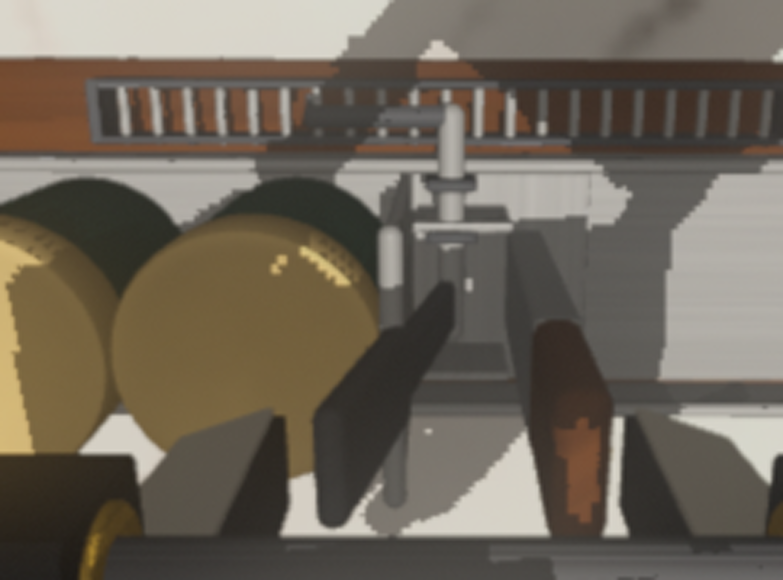

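The fingers are clear of both paddle and grip, the force is zero and the paddle is out, so the divider is held by its latch. I'll open, lift and back off.

```bash

python3 -m creep '[{"translation":[0,0,0.002],"twist":[0,0,0],"hand":85},{"translation":[0,0,0.002],"twist":[0,0,0],"hand":85},{"translation":[-0.02,0,0.002],"twist":[0,0,0],"hand":85},{"translation":[-0.05,0,0.002],"twist":[0,0,0],"hand":85},{"translation":[-0.085,0,0.002],"twist":[0,0,0],"hand":85}]'
python3 -m creep '[{"translation":[0,0.03,0],"twist":[0,0,0],"hand":85},{"translation":[0,0.07,0],"twist":[0,0,0],"hand":85},{"translation":[0,0.12,0],"twist":[0,0,0],"hand":85},{"translation":[0,0.16,0],"twist":[0,0,0],"hand":85},{"translation":[0,0.2,0],"twist":[0,0,0],"hand":85}]'
python3 -m creep '[{"translation":[0,0.0,0],"twist":[0,0,0],"hand":85},{"translation":[0,0,0],"twist":[0,0,0],"hand":85}]' >/dev/null
python3 - <<'E'
from h import *
t=robot.read_camera('top');s=robot.read_camera('side')
cv2.imwrite("pics/top9.png",t)
A=cv2.resize(t[165:245,225:435],None,fx=3.8,fy=3.8,interpolation=cv2.INTER_CUBIC)
B=cv2.resize(s[190:330,200:360],None,fx=2,fy=2,interpolation=cv2.INTER_CUBIC)
C=np.zeros((A.shape[0]+B.shape[0],A.shape[1],3),np.uint8);C[:A.shape[0]]=A;C[A.shape[0]:,:B.shape[1]]=B
cv2.imwrite('pics/f.png',C)
m=cv2.inRange(cv2.cvtColor(t,cv2.COLOR_BGR2HSV),(18,70,120),(35,255,255))
n,_,st,ce=cv2.connectedComponentsWithStats(m)
for i in range(1,n):
    if st[i][4]>150: print(ce[i].round(1),st[i],loc(onz("top",*ce[i],.097)).round(4))
E
```

```text
time: 11.15
tool_pos: [0.5339, -0.3688, 0.2249]
tool_rot: [-0.063, 1.562, 1.45]
contact_force: [0.2, 0.0, 1.5]
opening: 0.078
time: 11.65
tool_pos: [0.3326, -0.3568, 0.225]
tool_rot: [-0.092, 1.562, 1.42]
contact_force: [-0.6, -0.7, 0.7]
opening: 0.0778
[373.5 202. ] [ 338  190   69   25 1216] [-0.0022 -0.0764  0.097 ]
[230.2 214.7] [219 204  23  23 416] [-0.0627  0.3449  0.097 ]
```

The viewer limit is reached, so the last check has to be numeric: template matching of the grip, the paddle and the plate between the first and last top images.

```bash
python3 - <<'E'
from h import *
a=cv2.imread("pics/top0.png");b=cv2.imread("pics/top9.png")
f=8
def up(i,x0,x1,y0,y1): return cv2.resize(i[y0:y1,x0:x1],None,fx=f,fy=f,interpolation=cv2.INTER_CUBIC)
def m(n,x0,x1,y0,y1,dx0,dx1,z):
    r=cv2.matchTemplate(up(b,x0+dx0,x1+dx1,y0-4,y1+6),up(a,x0,x1,y0,y1),cv2.TM_CCOEFF_NORMED)
    _,s,_,p=cv2.minMaxLoc(r);d=(p[0]/f+dx0,p[1]/f-4)
    c=((x0+x1)/2,(y0+y1)/2);q=loc(onz("top",c[0]+d[0],c[1]+d[1],z))-loc(onz("top",*c,z))
    print(n,"px",d,"score",round(s,3),"moved mm",(q*1000).round(1))
m("grip",284,293,187,204,20,50,.154)
m("paddle",293,304,190,203,20,50,.13)
m("handle",284,304,187,204,20,50,.14)
m("plate",401,407,192,222,-2,12,.1)
m("still: end stop",412,424,192,224,-4,4,.08)
m("spare",216,246,200,230,-4,4,.09)
m("spoon",180,213,207,243,-4,4,0)
m("cups",98,152,180,228,-4,4,.03)
m("mill?",238,268,159,180,-4,4,.1)
print(robot.observe()["contact_force"],robot.observe()["time"])
E
```

```text
grip px (37.5, 1.875) score 0.729 moved mm [   0.4 -105.3    0. ]
paddle px (35.25, 2.0) score 0.777 moved mm [  -0.3 -101.4    0. ]
handle px (36.125, 2.0) score 0.691 moved mm [  -0.2 -102.9    0. ]
plate px (5.375, 0.375) score 0.688 moved mm [ -0.3 -15.9   0. ]
still: end stop px (0.0, 0.0) score 0.987 moved mm [0. 0. 0.]
spare px (0.0, 0.0) score 1.0 moved mm [0. 0. 0.]
spoon px (0.0, -0.125) score 0.985 moved mm [0.4 0.  0. ]
cups px (0.0, 0.0) score 0.999 moved mm [0. 0. 0.]
mill? px (0.0, 0.0) score 0.997 moved mm [0. 0. 0.]
[ 0.75310993 -0.67650453 -0.58064944] 11.95
```

```bash
cat > w.py <<'E'
from h import *
import h
def at(pos_l,px,z,rot):
    c=robot.calibration("wrist");K=np.array(c["intrinsics"]);M=np.array(c["mount"])
    T=np.eye(4);T[:3,:3]=rot;T[:3,3]=pos_l   # all in rack frame
    M=T@M;d=M[:3,:3]@(np.linalg.inv(K)@[*px,1]*[1,-1,-1]);o=M[:3,3]
    return o+d*(z-o[2])/d[2]
E
python3 - <<'E'
from w import *
# rack-frame tool axes x down, z=+Y; tool y = z cross x
def rot(e): # tool_rot of the time
    return RR.T@R.from_euler("xyz",e).as_matrix()
r6=rot([-.349,1.563,1.164]);p6=[.0013,.0473,.1401]
r2=rot([1.09,1.567,2.603]);p2=[-.0429,.1648,.2148]
f=lambda u,v,s,a,b:(u/s+a,v/s+b)
for nm,u,v,z in(("paddle outer",318,505,.158),("grip in",547,505,.154),("grip out",609,505,.154),("lever-arm bend",452,112,.035)):
    print("w6",nm,at(p6,f(u,v,2.9,100,90),z,r6).round(4))
for nm,u,v,z in(("paddle outer",173,470,.158),("grip in",390,490,.154),("grip out",443,490,.154),("bend",314,55,.035)):
    print("w2",nm,at(p2,f(u,v,4,170,150),z,r2).round(4))
E
```

```text
w6 paddle outer [0.007  0.0212 0.158 ]
w6 grip in [0.0095 0.0641 0.154 ]
w6 grip out [0.0096 0.0759 0.154 ]
w6 lever-arm bend [-0.0537  0.0469  0.035 ]
w2 paddle outer [0.0075 0.1292 0.158 ]
w2 grip in [0.0145 0.1732 0.154 ]
w2 grip out [0.0146 0.1841 0.154 ]
w2 bend [-0.0536  0.1555  0.035 ]
```

The wrist view agrees with a proper latch: the grip is at 64–76 mm, so the handle is at 59 mm, exactly the bearing position on a rung. The outer width is 54.7 mm against 54.9 mm when released at the start, so the lever is fully released. I'm handing in.

```bash
python3 -c "
from cell import robot
print(robot.hand_in())"
```

```text
the job is handed in; nothing more can be done
None
```

The three tins are pushed together against the spring plate and the divider is latched. I handed the job in at about 12 s of the 42 s allowed; no verdict was reported. I squeezed the lever with a 26 N grip and slid the divider about 105 mm. I then opened the fingers with the grip side held still, let the latch drop, and backed the arm away.

**Checks that agreed:**
- **Latch position:** the wrist view taken while the open fingers were still around the handle put it at 59 mm, exactly where the latch should bear on a rung.
- **Lever:** the same view gave a handle width of 54.7 mm, against 54.9 mm released at the start, so the lever is fully out.
- **Force on the hand:** it fell to zero while the fingers were still around the handle, so the latch is carrying the spring.
- **Tins:** in the final top view the lids form one touching row.
- **Other things:** the spare tin, teaspoon, cups and pepper mill have not moved by more than 0.5 mm in the top images; the mill's match region was a guess.

**Checks that disagreed or were missed:**
- **Spring travel:** the plate is pressed in about 16 of 35 mm, slightly under half. I estimate about 7 to 8 N on the row, inside the 2.3 to 13 N range, but I had no direct reading after release.
- **Top-view match:** a low-score comparison from the top camera suggested the gap between grip and paddle was 4 mm smaller than at the start. I trusted the closer wrist view over it.
- **Final picture:** the picture viewer had reached its limit, so I checked the end state by numbers only.

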